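Stock the mate canister, close its inner lid, lift away the cover

ROBOT

A 6-joint arm with a two-finger parallel gripper is mounted at the origin on the work surface. World frame = base frame: x ahead of the robot, y to its left, z up, the work surface at z = 0. Lengths are in mm, angles in rad, forces in N, time in s.
With the tool pointing down it reaches from about 275 to 1000 mm from the base axis. Payload 8.4 kg.
Tool frame: the origin (TCP) lies on the centre line of the jaws, within the pads' length; the fingertips stand 25 mm ahead of it and the grasp point (between the pads) lies 6 mm ahead of it; z points along the fingers, y is the line along which they close (so a half turn about z gives the same grasp; the last joint's range is limited). The gripper opens to 85 mm and grips with 20 to 120 N. Pads are 22 mm wide; open, the fingers measure 114 mm over their backs; the gripper's body (76 mm by 85 mm) begins 54 mm behind the grasp point. The pads swing forward as they close: fully open they stand 13 mm farther back than shut.
Start: joints at [-1.272, 0.353, 1.633, -0, 1.155, -0.002], TCP at [185.176, -596.94, 256.281] pointing down, gripper open.
Joint ranges: [-2.63, 2.63], [-0.92, 2.1], [0.06, 2.66], [-1.3, 4.44], [0, 2.69], [-3.02, 3.02]. Speed limits (rad/s): [2.22, 2.22, 2.79, 3.14, 3.14, 3.14].

INTERFACE

Orientations are given as [roll, pitch, yaw] about the fixed x, y, z axes, in that order (R = Rz(yaw) Ry(pitch) Rx(roll)).
In Python, from rig import r gives the robot as it stands.
- The arm moves only by the shell command python3 -m jog 'ROWS' [FORCE]. ROWS is JSON, a list of rows, each a list of 3 entries, a list of its own where there are three numbers: the turn, a rotation vector about the tool's x, y, z in rad, then the shift along the tool's x, y, z in m, then the opening, from -1 (shut) to 1 (fully open). In form: [[[rx, ry, rz], [x, y, z], gripper], ...]. A call has 1 to 12 rows; each row shifts and turns the commanded pose from where the row before left it, along the tool's axes as they then stand; what a row does not reach is not made up. A row lasts 1/10 s, in which the tool goes at most 50 mm and 8.59 degrees, less where a joint would pass 70% of its speed; a pose out of reach is approached as far as the arm can. A call with a gripper value outside its range is refused whole. The fingers move at their own pace and stop on an object; FORCE is the grip in N (left out, the last holds). Time passes only in rows, so rows that do not move let the fingers close. It gives the time, the measured TCP pose, the force, the opening and the grip force at its end, in the units of the state.
- r.sense(): the state, without advancing time (a new reading comes with each control period).
- r.grab_frame(name): name is "side" or "top"; returns the picture (420x560x3 uint8, red, green, blue); there is no depth.
- r.camera_params(name): a dict with "fx", "fy", "cx", "cy" (pixels), "rvec" (rotation vector, rad) and "tvec" (3), from world to camera coordinates, as OpenCV has them. Camera axes: x right, y down, z forward; pixel columns grow to the right and rows downward; lengths in mm; the calibration is good to about 2 mm. A picture is of the moment at which its call begins. camera_params takes no time and is no camera call.
- r.sign_off(): hands the job in; it is judged then, once.
The state is a dict: "clock": time; "qpos": joint angles; "qvel": joint speeds; "joint_efforts": joint torques, N m; "eef_pos": TCP position; "tcp_rot": TCP orientation; "contact_force": force on the tool from outside, world axes, zero at the start; "wrist_torque": the same for the moment, N m; "opening": opening from 0.0 (shut) to 1.0 (fully open); "grasp_force": force on a finger pad.
Only numpy, scipy, OpenCV 4.12 (cv2) and the standard library are available. Lean on these libraries where they do the work, as an engineer would, in place of code of your own. Each camera call takes 0.05 s, during which the arm holds its last target. There are 200 camera calls.

TASK

Collect the two pressed mate pucks from the press's catch tray into the open canister. Then pick up the nested pair of lids from the slate coaster together by the inner lid's post, lower it gently onto the canister until the inner lid is fully seated, let go, and lift off the outer cover alone by its collar, leaving the inner lid undisturbed in the canister. Finish while still holding the cover level in the air, clear above the top of the inner lid's post; keep the two lids together until the inner one is seated, keep the canister upright about where it stands, and leave the other things alone.

Things in the scene. Friction and masses are not known exactly. Their poses are not given: they have to be found in the camera images.
- canister: Open round aluminium canister, loose, outside diameter 82 mm, height 85 mm, wall 3 mm (mouth 76 mm across inside), floor 4 mm thick. Stands on the table. Origin: centre of its underside; z up its axis, mouth centre 85 mm above the origin.
- coaster: Flat square slate coaster, 120 x 120 x 8 mm, fixed to the table; the nested lids start on it. Origin: centre of its underside, z up. It and the canister may change places.
- inner_lid: Inner lid, 140 g: plug 71 mm dia, 14 mm deep, foot tapered to 62 over 6 mm; flange 80 mm dia at z 14 to 18 mm; upright wooden post 18 mm dia, z 18 to 80 mm. Origin: centre of plug's underside, z up the post. Starts on the coaster under the cover, post standing through the cover's hole. Seated, the flange rests on the canister's rim, origin 71 mm above the canister's origin.
- cover: Outer cover, 150 g: aluminium cap 98 mm dia, skirt z 0 to 10 mm (92 mm inside), top plate z 10 to 13 with 24 mm hole, wooden collar ring 52 mm outside, 36 inside, z 13 to 37. Origin: centre of the skirt's lower edge. Nested, it rests loose on the inner flange, origin 8 mm above the inner lid's, post 35 mm above the collar: the post lifts both, the collar the cover alone.
- puck_a: Pressed mate puck, a firm disc 32 mm diameter, 22 mm high, 20 g, lying flat in the catch tray. Origin: centre of its underside.
- puck_b: The second pressed mate puck, same as the first; its centre is 64 to 96 mm from the first.
- press: Fixed lever press with catch tray. Origin: centre of tray's underside; tray 150 (x) by 190 mm (y), floor 4 mm thick, walls 14 mm high. Press stands beyond the tray's own +x side (from x = 77 mm; head from 90 mm; 230 mm tall, lever to 350). +x points roughly to world -y. Pucks lie at x -25 to 0, y 32 to 48 mm either way; fingers fit all around.
- mate_cup: Bystander: glass-lined wooden mate cup, 74 mm diameter, 76 mm tall. Origin: centre of underside.
- bombilla: Bystander: steel bombilla straw with spiral filter, 190 mm long, 18 mm high, lying near the robot. Origin: middle, underside.
- sugar_jar: Bystander: closed glass sugar jar, 68 mm diameter, 90 mm tall. Origin: centre of underside.
- spoon: Bystander: steel spoon, 140 mm long, lying near the robot. Origin: middle, underside.
- dish: Bystander: small white bowl, 90 mm diameter, 30 mm tall. Origin: centre of underside.
- box_drawer0_handle (a point): Bystander: brass knob of the half-open drawer of a wooden box (140 x 180 x 100 mm) at the far side; this point is at the knob.
There are look-alikes about, which are no part of the job. What is shaped like the inner_lid but pink is not meant. What is shaped like the puck_b but pink is not meant.

How it is judged (in metres and radians):
On the way, in this order (a step that is already met when the one before it is completed fails the run):
1. both pucks lie in the canister (horizontal distance between each of puck_a, puck_b and canister below 0.036 m and z of puck_a in the frame of canister between -0.005 and 0.072 m and z of puck_b in the frame of canister between -0.005 and 0.072 m and angle between canister's own z axis and vertical below 0.1 rad and height (world z) of canister below 0.01 m), for 0.2 s.
2. the nested lids sit together on the canister, the inner one seated, and the post is let go (all of step 1 and horizontal distance between inner_lid and canister below 0.006 m and z of inner_lid in the frame of canister between 0.067 and 0.075 m and angle between the z axis of inner_lid and the z axis of canister, either way round below 0.07 rad and z of cover in the frame of inner_lid below 0.013 m and horizontal distance between cover and inner_lid below 0.008 m and contact force between the fingers and inner_lid below 0.2 N), for 0.2 s.
At the end, for the whole second after the job is handed in: Pucks inside the upright canister; inner lid seated on it (4 mm in height, 6 mm sideways, 0.07 rad), touched by neither robot nor cover; cover held still by the fingers alone, level within 0.3 rad, skirt over 158 mm above the table (post top: 151 mm) (all of step 1 and horizontal distance between inner_lid and canister below 0.006 m and z of inner_lid in the frame of canister between 0.067 and 0.075 m and angle between the z axis of inner_lid and the z axis of canister, either way round below 0.07 rad and contact force between the fingers and cover above 1 N and height (world z) of cover above 0.158 m and angle between cover's own z axis and vertical below 0.3 rad and linear speed of cover below 0.03 m/s and linear speed of inner_lid below 0.02 m/s and contact force between each of cover, the fingers, the arm and inner_lid below 0.2 N and contact force between cover and canister below 0.2 N and contact force between cover and press below 0.2 N); the arm keeps its last pose, push and grip.
It fails at once if the lids come apart while the inner lid is not seated in the canister, or the inner lid is lifted or tipped as the cover comes off (distance between cover and inner_lid above 0.02 m and not (horizontal distance between inner_lid and canister below 0.008 m and z of inner_lid in the frame of canister between 0.064 and 0.076 m and angle between the z axis of inner_lid and the z axis of canister, either way round below 0.12 rad)).
It fails at once if the lids are dropped (contact force between the fingers and inner_lid below 0.05 N and contact force between the fingers and cover below 0.05 N and linear speed of any of inner_lid, cover above 0.45 m/s).
It fails at once if the canister is tipped or pushed more than 40 mm (distance of canister from where it was at the start of the episode above 0.04 m or angle between canister's own z axis and vertical above 0.3 rad).
It fails at once if a bystander, or the box's drawer, is moved more than 30 mm (distance of any of mate_cup, bombilla, sugar_jar, spoon, dish, box_drawer0_handle from where it was at the start of the episode above 0.03 m).
It also fails if it takes over 72 s, if anything falls off the work surface, if the arm or the gripper's body presses on something with over 40 N, if the wrist force passes 120 N, or if a joint passes its speed limit or range.

## Working session

There is one attempt and no reset: what is moved stays moved. The work goes in short steps, Python scripts to look and compute and a shell command to move; the robot and the scene stay as the last step left them, time stands still between calls to the robot, and variables do not carry over. Pictures are saved under pics/ and viewed, at most 10 in all, crops included, and the job is handed in when it is done.

```bash
mkdir -p pics; ls; python3 - <<'E'
from rig import r
import cv2
for n in("side","top"):
    f=r.grab_frame(n); cv2.imwrite(f"pics/{n}0.png",f[:,:,::-1]); print(n,r.camera_params(n))
print(r.sense())
E
```

```text
pics
side {'fx': 427.31138875826355, 'fy': 427.31138875826355, 'cx': 285.93944748514787, 'cy': 214.45718349592636, 'rvec': array([ 2.11036846, -0.23029777,  0.13914807]), 'tvec': array([-521.74405275,  160.69557491,  877.58041743])}
top {'fx': 522.0029199971548, 'fy': 522.0029199971548, 'cx': 275.76929880098004, 'cy': 211.8938698622781, 'rvec': array([ 2.16823106, -2.1989792 ,  0.08968889]), 'tvec': array([  75.80438162,  561.35124585, 1296.37560208])}
{'clock': 0.1, 'qpos': array([-1.27237679e+00,  3.53584721e-01,  1.63406771e+00,  1.60764086e-05,
        1.15515044e+00, -2.39851764e-03]), 'qvel': array([ 0.00057312, -0.00251204, -0.0010654 ,  0.00130712,  0.000663  ,
       -0.00054044]), 'joint_efforts': array([-7.42988977e-04, -6.06359339e+01, -3.42818534e+01, -8.24012022e-05,
        3.98385964e-03,  1.24586199e-05]), 'eef_pos': array([ 185.08057861, -596.56407659,  255.62967279]), 'tcp_rot': array([-3.14038247e+00, -1.76024132e-05,  3.00811540e-01]), 'contact_force': array([-0.61010807, -0.11635912,  0.08749983]), 'wrist_torque': array([0.03754591, 0.00337921, 0.01554193]), 'grasp_force': 0.0, 'opening': 0.9989306339741877}
```

View pics/top0.png

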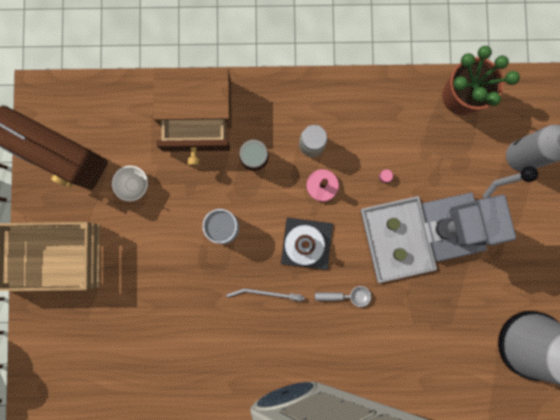

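View pics/side0.png

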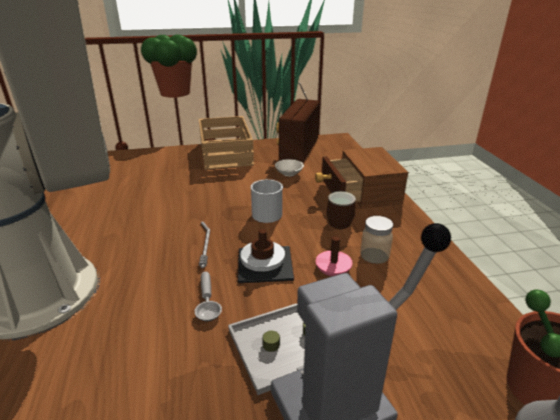

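Top view: canister at (220,227), nested lids on the coaster at (304,244), green pucks in the tray at (393,224) and (400,254), press at about (465,225), bombilla at (265,294), spoon at (345,297). 
Look-alikes: the lid at (322,185) and the puck at (387,176) are both pink, so neither is meant. The white lid on the slate and the two green tray pucks fit the description. I'll confirm in an enlarged crop.

```bash
cat > h.py <<'E'
import numpy as np, cv2
from rig import r
def cam(n):
    p=r.camera_params(n); K=np.array([[p['fx'],0,p['cx']],[0,p['fy'],p['cy']],[0,0,1]])
    return K,cv2.Rodrigues(p['rvec'])[0],np.array(p['tvec'])
def ray(n,uv,z):
    K,R,t=cam(n); d=R.T@np.linalg.inv(K)@[uv[0],uv[1],1]; c=-R.T@t
    return c+d*(z-c[2])/d[2]
def proj(n,P):
    K,R,t=cam(n); q=K@(R@np.array(P,float)+t); return q[:2]/q[2]
def blobs(m,amin=30):
    cs,_=cv2.findContours(m.astype(np.uint8),cv2.RETR_EXTERNAL,cv2.CHAIN_APPROX_NONE)
    return [c for c in cs if cv2.contourArea(c)>amin]
E
python3 - <<'E'
from h import *
im=cv2.imread('pics/top0.png'); c=im[150:300,190:445]
cv2.imwrite('pics/crop1.png',cv2.resize(c,None,fx=3.1,fy=3.1,interpolation=cv2.INTER_CUBIC))
for n,uv,z in(('can',(220,227),85),('lid',(304,244),21),('pa',(393,224),26),('pb',(400,254),26)): print(n,ray('top',uv,z).round())
print(im[244,322],im[224,393],im[240,380],im[227,205],im[200,220])
E
```

```text
can [523. 202.  85.]
lid [480.  -2.  21.]
pa [ 527. -226.   26.]
pb [ 452. -242.   26.]
[185 182 179] [ 71 107 103] [171 172 171] [105 102 101] [ 70 103 149]
```

View pics/crop1.png

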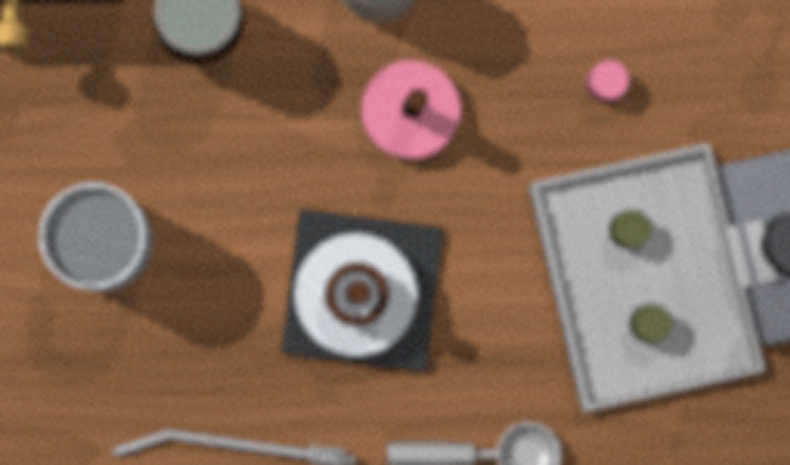

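The crop confirms it: silver open canister left, white cover with brown collar and post on dark slate, and two green pucks in the tray. The pink lid (top) and pink puck (upper right) are excluded. Now the precise positions.

```bash
python3 - <<'E'
from h import *
for n in('top','side'):
    K,R,t=cam(n); print(n,'cam centre',(-R.T@t).round())
im=cv2.imread('pics/top0.png').astype(int); b,g,rr=im[...,0],im[...,1],im[...,2]
hsv=cv2.cvtColor(im.astype(np.uint8),cv2.COLOR_BGR2HSV)
def ell(c,z,name,n='top'):
    # outline pixels -> plane z -> circle
    P=np.array([ray(n,p,z)[:2] for p in c[:,0,:].astype(float)])
    (x,y),rad=cv2.minEnclosingCircle(P.astype(np.float32)); A=np.c_[2*P,np.ones(len(P))]
    s=np.linalg.lstsq(A,(P**2).sum(1),rcond=None)[0]; print(name,'fit',s[:2].round(1),'r',round(np.sqrt(s[2]+s[:2]@s[:2]),1),'enc',round(x,1),round(y,1),round(rad,1))
def sub(m,x0,x1,y0,y1):
    k=np.zeros_like(m); k[y0:y1,x0:x1]=m[y0:y1,x0:x1]; return k
g1=sub((hsv[...,0]>22)&(hsv[...,0]<50)&(hsv[...,1]>70),370,430,205,275)
for c in blobs(g1): ell(c,15,'puck mid'); 
w=sub((b>120),282,332,220,270)
for c in blobs(w,300): ell(c,27,'cover')
s=sub((hsv[...,1]<75),195,250,205,247)
for c in blobs(s,300): ell(c,85,'can'); print(cv2.boundingRect(c))
d=sub((hsv[...,2]>60)*(hsv[...,1]>60)&(b<g),292,316,232,257)
for c in blobs(d,20): ell(c,53,'collar')
t=sub((hsv[...,1]<45)&(b>100),355,440,190,290)
for c in blobs(t,500):
    print('tray',[ray('top',p,14)[:2].round() for p in cv2.boxPoints(cv2.minAreaRect(c))])
k=sub(hsv[...,2]<75,275,340,213,275)
E
```

```text
top cam centre [ 460.   74. 1336.]
side cam centre [ 359. -762.  599.]
puck mid fit [ 451.2 -243.9] r 12.2 enc 451.7 -244.1 13.5
puck mid fit [ 528.7 -228.8] r 12.3 enc 528.0 -228.9 13.8
cover fit [479.5  -1.8] r 48.9 enc 479.4 -2.1 50.2
can fit [525.4 202.1] r 43.0 enc 525.2 201.7 45.5
(202, 208, 37, 36)
collar fit [480.5  -3. ] r 6.9 enc 481.1 -2.6 8.2
collar fit [478.6  -2.2] r 21.1 enc 478.6 -2.2 23.3
tray [array([ 568., -147.]), array([ 610., -344.]), array([ 421., -380.]), array([ 380., -185.])]
```

```bash
cat >> h.py <<'E'
from scipy.optimize import least_squares
from scipy.ndimage import map_coordinates
def ring(im,n,c,z,r0,r1,mode,angs=np.arange(0,360,5)):
    """rays from centre c at height z; radius of brightest pt ('peak') or strongest edge ('edge'); robust circle fit"""
    g=cv2.cvtColor(cv2.GaussianBlur(im,(3,3),0),cv2.COLOR_BGR2GRAY).astype(float) if im.ndim==3 else im.astype(float)
    rs=np.arange(r0,r1,.25); P=[]
    for a in np.radians(angs):
        pts=[c+x*np.array([np.cos(a),np.sin(a)]) for x in rs]
        uv=np.array([proj(n,[*p,z]) for p in pts]); v=map_coordinates(g,[uv[:,1],uv[:,0]],order=1)
        s=v if mode=='peak' else np.abs(np.gradient(np.convolve(np.pad(v,4,'edge'),np.ones(9)/9,'valid')))
        P.append(pts[int(np.argmax(s))])
    P=np.array(P)
    f=least_squares(lambda q:np.hypot(*(P-q[:2]).T)-q[2],[*c,(r0+r1)/2],loss='soft_l1')
    return f.x.round(1), round(float(np.median(np.abs(f.fun))),2)
def to(p,yaw=None):
    """shift in tool axes (m) and z turn from the measured pose to world p (mm), yaw"""
    from scipy.spatial.transform import Rotation as Ro
    s=r.sense(); R=Ro.from_euler('xyz',s['tcp_rot']); d=R.inv().apply(np.array(p)-s['eef_pos'])/1000
    print('shift',d.round(4),'turn', None if yaw is None else round(s['tcp_rot'][2]-yaw,3),'at',s['eef_pos'].round(1),s['tcp_rot'].round(3),'t',s['clock'],'op',s['opening'],s['grasp_force'])
E
python3 - <<'E'
from h import *
im=cv2.imread('pics/top0.png'); si=cv2.imread('pics/side0.png')
c=np.array([525.,203.])
for k in range(2):
    q=ring(im,'top',c,85,33,46,'peak'); print('can rim top',q); c=q[0][:2]
print('can rim side',ring(si,'side',c,85,33,46,'peak'))
c=np.array([479.5,-2.])
print('cover top',ring(im,'top',c,28,43,55,'edge'),'side',ring(si,'side',c,29,43,55,'edge',np.arange(0,180,5)))
G=(im[...,1]-1.*im[...,0])
for c in([451,-244],[528.5,-229]):
    print('puck',ring(G,'top',np.array(c,float),26,8,22,'edge'))
print(proj('side',[524,202,85]),proj('side',[479.5,-2,53]))
to([451,-244,150],.19)
E
```

```text
Traceback (most recent call last):
  File "h.py", line 22, in ring
    uv=np.array([proj(n,[*p,z]) for p in pts]); v=map_coordinates(g,[uv[:,1],uv[:,0]],order=1)
                 ~~~~^^^^^^^^^^
  File "h.py", line 10, in proj
    K,R,t=cam(n); q=K@(R@np.array(P,float)+t); return q[:2]/q[2]
          ~~~^^^
  File "h.py", line 4, in cam
    p=r.camera_params(n); K=np.array([[p['fx'],0,p['cx']],[0,p['fy'],p['cy']],[0,0,1]])
ValueError: time passes only in moves, steps and waits
```

```bash
sed -i 's/^def cam(n):/import functools\n@functools.lru_cache(None)\ndef cam(n):/' h.py
python3 - <<'E'
from h import *
im=cv2.imread('pics/top0.png'); si=cv2.imread('pics/side0.png')
c=np.array([525.,203.])
for k in range(2):
    q=ring(im,'top',c,85,33,46,'peak'); print('can rim top',q); c=q[0][:2]
print('can rim side',ring(si,'side',c,85,33,46,'peak'))
c=np.array([479.5,-2.])
print('cover top',ring(im,'top',c,28,43,55,'edge'),'side',ring(si,'side',c,29,43,55,'edge',np.arange(0,180,5)))
G=(im[...,1]-1.*im[...,0])
for c in([451,-244],[528.5,-229]):
    print('puck',ring(G,'top',np.array(c,float),26,8,22,'edge'))
print(proj('side',[524,202,85]),proj('side',[479.5,-2,53]))
to([451,-244,150],.19)
E
```

```text
can rim top (array([527.1, 205.1,  39. ]), 0.38)
can rim top (array([527.2, 205. ,  38.9]), 0.42)
can rim side (array([527.1, 202.9,  38.6]), 0.9)
cover top (array([479.1,  -2.3,  49.6]), 0.39) side (array([480. ,  -1.7,  48.6]), 0.78)
puck (array([ 452.1, -241.5,   14.8]), 0.68)
puck (array([ 528.9, -227.2,   14.5]), 0.5)
[264.86775908 186.59047432] [261.77823464 243.75430849]
shift [ 0.3584 -0.2578  0.1059] turn 0.111 at [ 185.1 -596.6  255.6] [-3.14  -0.     0.301] t 0.1 op 0.9989306339741877 0.0
```

```bash
python3 -m jog '[[[0,0,0],[0.012,-0.014,0],0.4],[[0,0,0],[0.025,-0.03,0],0.4],[[0,0,0],[0.03,-0.035,0],0.4],[[0,0,0],[0.03,-0.035,0],0.4],[[0,0,0],[0.03,-0.035,0],0.4],[[0,0,0],[0.03,-0.035,0],0.4],[[0,0,0.055],[0.02,-0.025,0],0.4],[[0,0,0.056],[0.012,-0.012,0],0.4],[[0,0,0],[0,0,0],0.4]]' 60; python3 -c "
from h import *
to([452,-242.5,120],.19)"
```

```text
clock: 1.0
eef_pos: [301.6, -328.5, 256.2]
tcp_rot: [-3.141, -0.0, 0.191]
contact_force: [-0.7, 0.2, -0.4]
opening: 0.703
grasp_force: 0.0
shift [ 0.164  -0.0558  0.1363] turn 0.001 at [ 301.6 -328.5  256.2] [-3.141 -0.     0.191] t 1.0 op 0.7028591175643045 0.0
```

```bash
python3 -m jog '[[[0,0,0],[0.02,-0.006,0],0.4],[[0,0,0],[0.032,-0.011,0],0.4],[[0,0,0],[0.04,-0.014,0.02],0.4],[[0,0,0],[0.04,-0.014,0.03],0.4],[[0,0,0],[0.02,-0.007,0.04],0.4],[[0,0,0],[0.012,-0.004,0.04],0.4],[[0,0,0],[0,0,0.03],0.4],[[0,0,0],[0,0,0.02],0.4],[[0,0,0],[0,0,0.01],0.4],[[0,0,0],[0,0,0],0.4]]'; python3 - <<'E'
from h import *
to([452,-242.5,31],.19)
f=r.grab_frame('side')[:,:,::-1]; cv2.imwrite('pics/s1.png',cv2.resize(f[270:400,180:340],None,fx=4,fy=4))
E
```

```text
clock: 2.0
eef_pos: [449.4, -245.5, 66.2]
tcp_rot: [-3.14, 0.002, 0.19]
contact_force: [0.6, -0.4, 0.5]
opening: 0.701
grasp_force: 0.0
shift [ 0.0032 -0.0024  0.0352] turn -0.0 at [ 449.4 -245.5   66.2] [-3.14e+00  2.00e-03  1.90e-01] t 2.0 op 0.7005491390747512 0.0
```

View pics/s1.png

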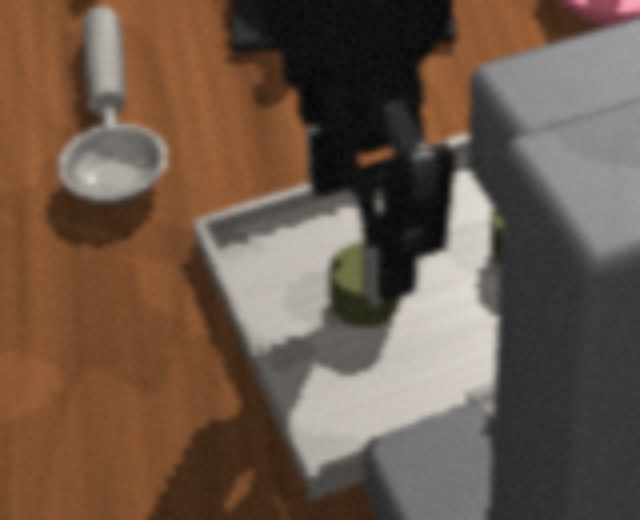

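The gripper is over the first puck (crop (365,285)) with its fingers on the near and far sides. Next I descend and grip.

```bash
python3 -m jog '[[[0,0,0],[0.003,-0.002,0.01],0.4],[[0,0,0],[0,0,0.015],0.4],[[0,0,0],[0,0,0.008],0.4],[[0,0,0],[0,0,0],0.4],[[0,0,0],[0,0,0],-0.3],[[0,0,0],[0,0,0],-0.6],[[0,0,0],[0,0,0],-0.6],[[0,0,0],[0,0,0],-0.6],[[0,0,0],[0,0,0],-0.6]]' 40
```

```text
clock: 2.95
eef_pos: [453.2, -242.9, 35.2]
tcp_rot: [3.141, -0.001, 0.19]
contact_force: [-1.6, 1.5, 6.2]
opening: 0.347
grasp_force: 39.4
```

```bash
python3 -m jog '[[[0,0,0],[0,0,-0.01],-0.6],[[0,0,0],[0,0,-0.025],-0.6],[[0,0,0],[0,0,-0.035],-0.6],[[0,0,0],[0,0,-0.035],-0.6],[[0,0,0],[0.01,-0.015,-0.03],-0.6],[[0,0,0],[0.02,-0.03,-0.015],-0.6],[[0,0,0],[0.02,-0.045,0],-0.6],[[0,0,0],[0.02,-0.045,0],-0.6],[[0,0,0],[0.02,-0.045,0],-0.6],[[0,0,0],[0.02,-0.045,0],-0.6]]'; python3 -c "
from h import *
to([527,204,120],.19)"
```

```text
clock: 3.95
eef_pos: [518.5, 1.0, 185.4]
tcp_rot: [3.141, -0.001, 0.19]
contact_force: [0.8, 0.5, -0.4]
opening: 0.34
grasp_force: 39.6
shift [ 0.0466 -0.1978  0.0655] turn -0.0 at [518.5   1.  185.4] [ 3.141e+00 -1.000e-03  1.900e-01] t 3.95 op 0.34018549656583896 39.58961606025696
```

```bash
python3 -m jog '[[[0,0,0],[0.01,-0.04,0],-0.6],[[0,0,0],[0.01,-0.045,0],-0.6],[[0,0,0],[0.01,-0.045,0],-0.6],[[0,0,0],[0.01,-0.04,0],-0.6],[[0,0,0],[0.007,-0.02,0],-0.6],[[0,0,0],[0,-0.008,0.01],-0.6],[[0,0,0],[0,0,0.02],-0.6],[[0,0,0],[0,0,0.03],-0.6],[[0,0,0],[0,0,0.01],-0.6],[[0,0,0],[0,0,0],-0.6]]'; python3 - <<'E'
from h import *
to([527,204,92],.19)
for n in('side','top'): cv2.imwrite(f'pics/{n}2.png',r.grab_frame(n)[:,:,::-1])
a=cv2.imread('pics/side2.png')[140:240,200:330]; b=cv2.imread('pics/top2.png')[170:270,160:290]
cv2.imwrite('pics/s2.png',cv2.resize(np.hstack([a,b]),None,fx=3,fy=3))
E
```

```text
clock: 4.95
eef_pos: [525.8, 201.1, 112.9]
tcp_rot: [3.141, 0.004, 0.189]
contact_force: [0.1, 0.4, 0.2]
opening: 0.342
grasp_force: 39.6
shift [ 0.0018 -0.0026  0.0209] turn -0.001 at [525.8 201.1 112.9] [3.141 0.004 0.189] t 4.95 op 0.34205904458607805 39.6211302280426
```

View pics/s2.png

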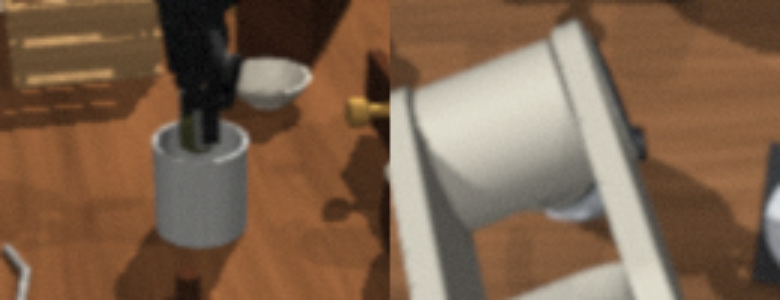

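The puck hangs centred over the canister mouth (crop (200,150)). Next I lower it and release.

```bash
python3 -m jog '[[[0,0,0],[0.002,-0.003,0.005],-0.6],[[0,0,0],[0,0,0.01],-0.6],[[0,0,0],[0,0,0.01],-0.6],[[0,0,0],[0,0,0],-0.6],[[0,0,0],[0,0,0],-0.16],[[0,0,0],[0,0,0],-0.16],[[0,0,0],[0,0,0],-0.16],[[0,0,0],[0,0,-0.02],-0.16],[[0,0,0],[0,0,-0.03],-0.16],[[0,0,0],[0,0,-0.035],-0.16],[[0,0,0],[0,0.02,-0.02],-0.16],[[0,0,0],[-0.01,0.04,0],0.2]]'; python3 -c "
from h import *
to([529,-228,190],.19)"
```

```text
clock: 6.25
eef_pos: [532.9, 146.7, 198.2]
tcp_rot: [-3.14, -0.008, 0.193]
contact_force: [0.9, -1.2, -0.1]
opening: 0.579
grasp_force: 0.0
shift [-0.0755  0.367   0.0073] turn 0.003 at [532.9 146.7 198.2] [-3.14  -0.008  0.193] t 6.25 op 0.5790334880597405 0.0
```

```bash
python3 -m jog '[[[0,0,0],[-0.01,0.045,0],0.4],[[0,0,0],[-0.01,0.045,0],0.4],[[0,0,0],[-0.01,0.045,0],0.4],[[0,0,0],[-0.01,0.045,0],0.4],[[0,0,0],[-0.01,0.045,0],0.4],[[0,0,0],[-0.01,0.045,0],0.4],[[0,0,0],[-0.007,0.04,0],0.4],[[0,0,0],[-0.005,0.03,0.01],0.4],[[0,0,0],[-0.003,0.02,0.02],0.4],[[0,0,0],[0,0.007,0.03],0.4],[[0,0,0],[0,0,0.04],0.4],[[0,0,0],[0,0,0.02],0.4]]'; python3 -m jog '[[[0,0,0],[0,0,0],0.4]]'; python3 - <<'E'
from h import *
f=r.grab_frame('top'); im=f[:,:,::-1].copy()
to([529,-228,35],.19)
s=cv2.imread('pics/top0.png')
c=ring(im,'top',np.array([527,204.]),85,33,46,'peak'); print(c)
a=im[180:280,180:260]; b=im[180:280,350:450]
cv2.imwrite('pics/s3.png',cv2.resize(np.hstack([a,b]),None,fx=4,fy=4))
E
```

```text
clock: 7.45
eef_pos: [524.3, -229.7, 72.0]
tcp_rot: [-3.14, 0.002, 0.189]
contact_force: [-0.3, -0.3, -0.6]
opening: 0.704
grasp_force: 0.0
clock: 7.55
eef_pos: [523.7, -229.0, 71.8]
tcp_rot: [-3.139, 0.004, 0.19]
contact_force: [0.4, -0.5, 0.4]
opening: 0.702
grasp_force: 0.0
shift [ 0.0044 -0.0005  0.0386] turn -0.0 at [ 524.9 -229.4   73.6] [-3.14e+00  2.00e-03  1.90e-01] t 7.6 op 0.7007827236211626 0.0
(array([527.1, 204.9,  38.9]), 0.44)
```

View pics/s3.png

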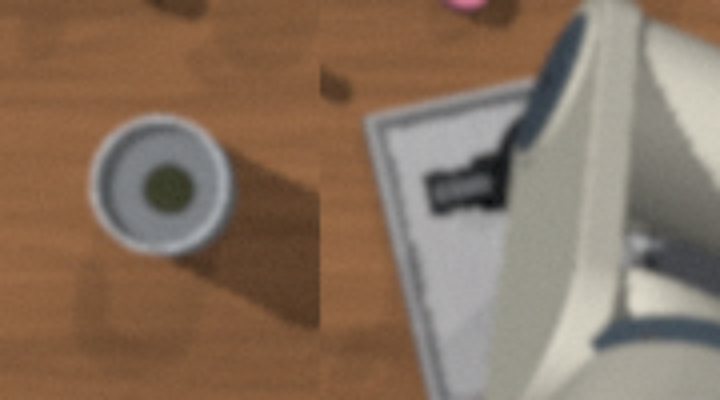

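The first puck lies flat inside the canister (crop (168,188)) and the canister has not moved. Next I grip the second.

```bash
python3 -m jog '[[[0,0,0],[0.004,0,0.01],0.4],[[0,0,0],[0,0,0.018],0.4],[[0,0,0],[0,0,0.01],0.4],[[0,0,0],[0,0,0],0.4],[[0,0,0],[0,0,0],-0.3],[[0,0,0],[0,0,0],-0.6],[[0,0,0],[0,0,0],-0.6],[[0,0,0],[0,0,0],-0.6],[[0,0,0],[0,0,0],-0.6],[[0,0,0],[0,0,-0.01],-0.6],[[0,0,0],[0,0,-0.025],-0.6],[[0,0,0],[0,0,-0.035],-0.6]]' 40;python3 -m jog '[[[0,0,0],[0,0,-0.035],-0.6],[[0,0,0],[0,-0.015,-0.03],-0.6],[[0,0,0],[0.01,-0.03,-0.015],-0.6],[[0,0,0],[0.01,-0.045,0],-0.6],[[0,0,0],[0.01,-0.045,0],-0.6],[[0,0,0],[0.01,-0.045,0],-0.6],[[0,0,0],[0.01,-0.045,0],-0.6],[[0,0,0],[0.01,-0.045,0],-0.6],[[0,0,0],[0.01,-0.045,0],-0.6]]'; python3 -c "
from h import *
to([527,204,112],.19)"
```

```text
clock: 8.8
eef_pos: [528.5, -228.5, 106.5]
tcp_rot: [-3.14, 0.002, 0.19]
contact_force: [0.3, 1.0, -0.6]
opening: 0.34
grasp_force: 39.6
clock: 9.7
eef_pos: [538.7, 95.5, 187.4]
tcp_rot: [3.142, -0.001, 0.19]
contact_force: [0.8, -0.0, -0.2]
opening: 0.344
grasp_force: 39.6
shift [ 0.0089 -0.1088  0.0754] turn -0.0 at [538.7  95.5 187.4] [ 3.142e+00 -1.000e-03  1.900e-01] t 9.7 op 0.3442799779590229 39.55766558647156
```

```bash
python3 -m jog '[[[0,0,0],[0.003,-0.04,0],-0.6],[[0,0,0],[0.003,-0.035,0],-0.6],[[0,0,0],[0.003,-0.022,0],-0.6],[[0,0,0],[0,-0.012,0.01],-0.6],[[0,0,0],[0,0,0.03],-0.6],[[0,0,0],[0,0,0.03],-0.6],[[0,0,0],[0,0,0.015],-0.6],[[0,0,0],[0,0,0.01],-0.6],[[0,0,0],[0,0,0],-0.6],[[0,0,0],[0,0,0],-0.16],[[0,0,0],[0,0,0],-0.16],[[0,0,0],[0,0,0],-0.16]]'; python3 -m jog '[[[0,0,0],[0,0,-0.02],-0.16],[[0,0,0],[0,0,-0.03],-0.16],[[0,0,0],[0,0,-0.035],-0.16],[[0,0,0],[0,0.02,-0.02],-0.16],[[0,0,0],[-0.01,0.04,0],0],[[0,0,0],[-0.01,0.045,0],0],[[0,0,0],[-0.01,0.045,0],0],[[0,0,0],[-0.01,0.04,0],0],[[0,0,0],[0,0.02,0],0],[[0,0,0],[0,0,0],0]]'; python3 - <<'E'
from h import *
to([479.5,-2,140],.19)
im=r.grab_frame('top')[:,:,::-1].copy()
print(ring(im,'top',np.array([527,204.]),85,33,46,'peak'))
cv2.imwrite('pics/s4.png',cv2.resize(im[180:280,180:330],None,fx=4,fy=4))
E
```

```text
clock: 10.9
eef_pos: [527.8, 202.5, 92.4]
tcp_rot: [-3.141, -0.002, 0.19]
contact_force: [-0.0, 0.0, 0.8]
opening: 0.42
grasp_force: 0.0
clock: 11.9
eef_pos: [527.9, -13.8, 197.2]
tcp_rot: [3.141, -0.002, 0.187]
contact_force: [0.1, -0.1, -0.6]
opening: 0.498
grasp_force: 0.0
shift [-0.0455 -0.0206  0.0571] turn -0.003 at [527.9 -13.8 197.2] [ 3.141e+00 -2.000e-03  1.870e-01] t 11.9 op 0.49758590543238806 0.0
(array([527.2, 204.9,  38.9]), 0.48)
```

View pics/s4.png

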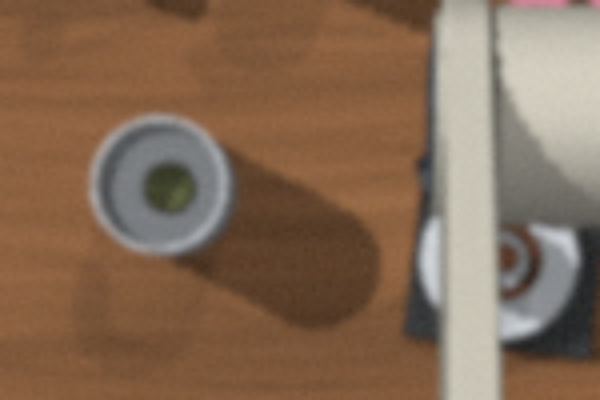

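```bash
python3 -m jog '[[[0,0,0.003],[-0.015,-0.007,0],-0.2],[[0,0,0],[-0.02,-0.009,0],-0.2],[[0,0,0],[-0.01,-0.005,0.01],-0.2],[[0,0,0],[0,0,0.03],-0.2],[[0,0,0],[0,0,0.03],-0.2],[[0,0,0],[0,0,0.012],-0.2],[[0,0,0],[0,0,0],-0.2],[[0,0,0],[0,0,0],-0.2]]';  python3 - <<'E'
from h import *
to([479.5,-2,84],.19)
im=r.grab_frame('side')[:,:,::-1].copy()
cv2.imwrite('pics/s5.png',cv2.resize(im[170:300,200:340],None,fx=4,fy=4))
E
```

```text
clock: 12.75
eef_pos: [479.8, 1.3, 115.1]
tcp_rot: [-3.142, -0.0, 0.187]
contact_force: [-0.0, 0.5, 0.8]
opening: 0.4
grasp_force: 0.0
shift [-0.001   0.0032  0.0311] turn -0.003 at [479.8   1.3 115.1] [-3.142 -0.     0.187] t 12.75 op 0.40024814657745866 0.0
```

View pics/s5.png

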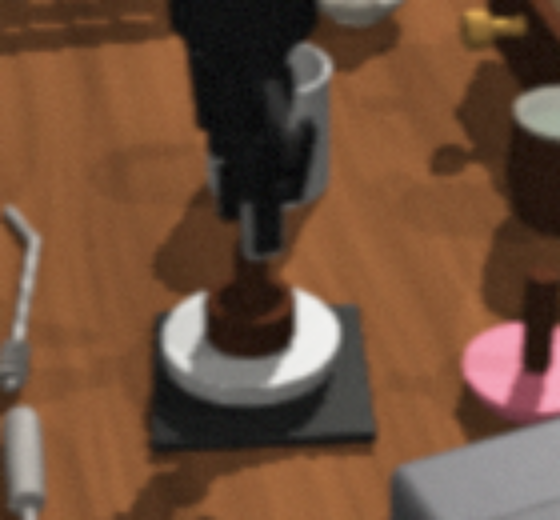

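The fingers straddle the post above the collar (crop (262,230)). Next I lower and grip.

```bash
python3 -m jog '[[[0,0,0.0],[-0.001,0.003,0.01],-0.2],[[0,0,0],[0,0,0.012],-0.2],[[0,0,0],[0,0,0.008],-0.2],[[0,0,0],[0,0,0],-0.2],[[0,0,0],[0,0,0],-0.5],[[0,0,0],[0,0,0],-0.8],[[0,0,0],[0,0,0],-0.9],[[0,0,0],[0,0,0],-0.9],[[0,0,0],[0,0,0],-0.9],[[0,0,0],[0,0,0],-0.9]]' 50;  python3 - <<'E'
from h import *
to([479.5,-2,84],.19)
E
```

```text
clock: 13.8
eef_pos: [478.8, -2.3, 84.4]
tcp_rot: [3.142, 0.0, 0.187]
contact_force: [0.3, 0.3, -3.5]
opening: 0.195
grasp_force: 48.8
shift [ 0.0007 -0.0002  0.0004] turn -0.003 at [478.8  -2.3  84.4] [3.142 0.    0.187] t 13.8 op 0.19476607447108363 48.75752627849579
```

```bash
python3 -m jog '[[[0,0,0],[0,0,-0.004],-0.9],[[0,0,0],[0,0,-0.01],-0.9],[[0,0,0],[0,0,-0.016],-0.9],[[0,0,0],[0,0,-0.02],-0.9],[[0,0,0],[0,0,-0.02],-0.9],[[0,0,0],[0,0,-0.016],-0.9],[[0,0,0],[0,0,-0.01],-0.9],[[0,0,0],[0,0,-0.004],-0.9],[[0,0,0],[0,0,0],-0.9]]'; python3 -m jog '[[[0,0,0],[0.002,-0.005,0],-0.9],[[0,0,0],[0.005,-0.011,0],-0.9],[[0,0,0],[0.009,-0.019,0],-0.9],[[0,0,0],[0.011,-0.025,0],-0.9],[[0,0,0],[0.011,-0.025,0],-0.9],[[0,0,0],[0.011,-0.025,0],-0.9],[[0,0,0],[0.011,-0.025,0],-0.9],[[0,0,0],[0.011,-0.025,0],-0.9],[[0,0,0],[0.008,-0.019,0],-0.9],[[0,0,0],[0.004,-0.010,0],-0.9],[[0,0,0],[0.002,-0.005,0],-0.9],[[0,0,0],[0,0,0],-0.9]]';python3 -m jog '[[[0,0,0],[0,0,0],-0.9],[[0,0,0],[0,0,0],-0.9]]'; python3 - <<'E'
from h import *
to([526.3,204.2,84],.19)
t=r.grab_frame('top')[:,:,::-1].copy()
im=r.grab_frame('side')[:,:,::-1].copy()
cv2.imwrite('pics/t6.png',t); cv2.imwrite('pics/s6f.png',im)
cv2.imwrite('pics/s6.png',np.hstack([cv2.resize(im[110:240,200:330],None,fx=3,fy=3),cv2.resize(t[160:290,160:290],None,fx=3,fy=3)]))
E
```

```text
clock: 14.7
eef_pos: [479.0, -2.3, 184.8]
tcp_rot: [3.141, -0.001, 0.187]
contact_force: [0.6, 0.5, -2.6]
opening: 0.191
grasp_force: 48.8
clock: 15.9
eef_pos: [526.1, 204.4, 183.9]
tcp_rot: [3.141, 0.001, 0.188]
contact_force: [-0.5, 0.1, -3.6]
opening: 0.191
grasp_force: 49.0
clock: 16.1
eef_pos: [526.2, 203.3, 184.3]
tcp_rot: [3.141, 0.0, 0.186]
contact_force: [0.1, 0.2, -3.7]
opening: 0.192
grasp_force: 49.0
shift [ 0.0003 -0.0009  0.1003] turn -0.004 at [526.2 203.3 184.3] [3.141 0.    0.186] t 16.1 op 0.19212411178265432 48.999486565589905
```

View pics/s6.png

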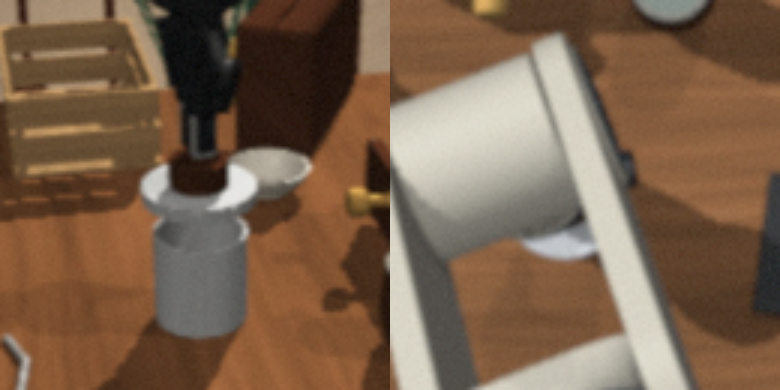

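The nested lids hang level and centred above the canister mouth (crop: cover (198,188), canister (200,235)). Next I lower gently.

```bash
python3 -m jog '[[[0,0,0],[0,-0.001,0.004],-0.9],[[0,0,0],[0,0,0.006],-0.9],[[0,0,0],[0,0,0.006],-0.9],[[0,0,0],[0,0,0.004],-0.9],[[0,0,0],[0,0,0.003],-0.9],[[0,0,0],[0,0,0.002],-0.9],[[0,0,0],[0,0,0.002],-0.9],[[0,0,0],[0,0,0.002],-0.9],[[0,0,0],[0,0,0.001],-0.9],[[0,0,0],[0,0,0],-0.9]]'
python3 -m jog '[[[0,0,0],[0,0,0.001],-0.9],[[0,0,0],[0,0,0.001],-0.9],[[0,0,0],[0,0,0],-0.9]]'
```

```text
clock: 17.2
eef_pos: [526.2, 205.1, 154.3]
tcp_rot: [3.142, 0.0, 0.187]
contact_force: [-0.4, -0.5, -3.8]
opening: 0.196
grasp_force: 49.0
clock: 17.5
eef_pos: [526.1, 205.0, 152.3]
tcp_rot: [3.142, 0.0, 0.187]
contact_force: [0.7, -0.3, -3.0]
opening: 0.195
grasp_force: 49.0
```

Free descent with no lateral force. I'll keep going to contact.

```bash
python3 -m jog '[[[0,0,0],[0,0,0.001],-0.9],[[0,0,0],[0,0,0.001],-0.9],[[0,0,0],[0,0,0.001],-0.9],[[0,0,0],[0,0,0],-0.9],[[0,0,0],[0,0,0],-0.9]]'
python3 -m jog '[[[0,0,0],[0,0,0.001],-0.9],[[0,0,0],[0,0,0],-0.9]]'
python3 -m jog '[[[0,0,0],[0,0,0.0007],-0.9],[[0,0,0],[0,0,0],-0.9]]'
```

```text
clock: 18.0
eef_pos: [526.2, 205.1, 149.3]
tcp_rot: [3.142, 0.0, 0.187]
contact_force: [-0.2, -0.7, -4.1]
opening: 0.191
grasp_force: 49.0
clock: 18.2
eef_pos: [526.2, 205.1, 148.3]
tcp_rot: [3.142, 0.0, 0.187]
contact_force: [0.3, -0.6, -2.7]
opening: 0.192
grasp_force: 49.0
clock: 18.4
eef_pos: [526.1, 205.1, 147.6]
tcp_rot: [3.142, 0.0, 0.187]
contact_force: [-0.5, -1.1, -2.8]
opening: 0.192
grasp_force: 49.0
```

```bash
python3 -m jog '[[[0,0,0],[0,0,0.0005],-0.9],[[0,0,0],[0,0,0],-0.9]]'
python3 -m jog '[[[0,0,0],[0,0,0.0005],-0.9],[[0,0,0],[0,0,0],-0.9]]'
```

```text
clock: 18.6
eef_pos: [526.2, 205.1, 147.4]
tcp_rot: [-3.142, -0.0, 0.187]
contact_force: [-1.4, -0.7, 0.1]
opening: 0.191
grasp_force: 49.4
clock: 18.8
eef_pos: [526.3, 205.1, 147.4]
tcp_rot: [-3.142, -0.0, 0.187]
contact_force: [-2.4, 0.0, 5.8]
opening: 0.191
grasp_force: 50.1
```

Contact at the predicted seated height of 147.4. Next I release and back off upward.

```bash
python3 -m jog '[[[0,0,0],[0,0,-0.0005],-0.7],[[0,0,0],[0,0,0],-0.5],[[0,0,0],[0,0,0],-0.3],[[0,0,0],[0,0,0],-0.3],[[0,0,0],[0,0,0],-0.3],[[0,0,0],[0,0,0],-0.3],[[0,0,0],[0,0,-0.005],-0.3],[[0,0,0],[0,0,-0.012],-0.3],[[0,0,0],[0,0,-0.015],-0.3],[[0,0,0],[0,0,-0.01],-0.3],[[0,0,0],[0,0,0],0.7],[[0,0,0],[0,0,0],0.7]]' 20
python3 - <<'E'
from h import *
to([526.2,205.1,118],.187)
im=r.grab_frame('side')[:,:,::-1].copy(); t=r.grab_frame('top')[:,:,::-1].copy()
cv2.imwrite('pics/s7.png',np.hstack([cv2.resize(im[110:240,200:330],None,fx=3,fy=3),cv2.resize(t[160:290,160:290],None,fx=3,fy=3)]))
E
```

```text
clock: 20.0
eef_pos: [526.3, 205.1, 189.5]
tcp_rot: [-3.141, -0.001, 0.187]
contact_force: [-0.2, -0.3, -0.6]
opening: 0.679
grasp_force: 0.0
shift [-0.0001  0.      0.0715] turn -0.0 at [526.3 205.1 189.5] [-3.141e+00 -1.000e-03  1.870e-01] t 20.0 op 0.6792110580448824 0.0
```

View pics/s7.png

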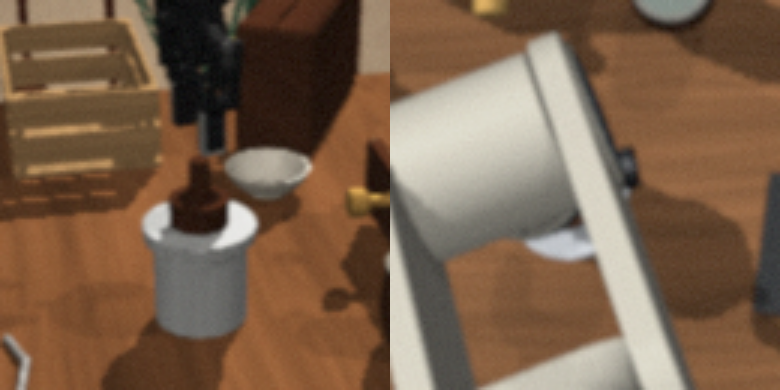

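The lids sit seated with the cover on them (crop: cover (200,225), post (200,175)) and the fingers are clear above. Before going down I'll check where the fingertips really are, using the earlier s5 reading.

```bash
python3 -c "
from h import *
for z in (75,80,85,90,95,100): print(z,proj('side',[483,-17,z]))"
```

```text
75 [264.36667723 239.14186403]
80 [264.32205044 237.21826852]
85 [264.27716815 235.28365943]
90 [264.23202814 233.33794188]
95 [264.1866282  231.38101993]
100 [264.14096607 229.41279651]
```

```bash
python3 -m jog '[[[0,0,0],[0,0,0.008],0.7],[[0,0,0],[0,0,0.015],0.7],[[0,0,0],[0,0,0.018],0.7],[[0,0,0],[0,0,0.015],0.7],[[0,0,0],[0,0,0.008],0.7],[[0,0,0],[0,0,0.003],0.7],[[0,0,0],[0,0,0.001],0.7],[[0,0,0],[0,0,0],0.7]]'
python3 -m jog '[[[0,0,0],[0,0,0],0.5],[[0,0,0],[0,0,0],0.4],[[0,0,0],[0,0,0],0.3],[[0,0,0],[0,0,0],0.2],[[0,0,0],[0,0,0],0.1],[[0,0,0],[0,0,0],0],[[0,0,0],[0,0,0],0],[[0,0,0],[0,0,0],0]]' 25
```

```text
clock: 20.9
eef_pos: [526.4, 205.2, 121.5]
tcp_rot: [-3.142, -0.0, 0.187]
contact_force: [0.3, 0.6, 1.0]
opening: 0.85
grasp_force: 0.0
clock: 21.7
eef_pos: [526.4, 205.2, 121.6]
tcp_rot: [-3.141, -0.0, 0.187]
contact_force: [-0.9, -0.2, 5.9]
opening: 0.582
grasp_force: 26.3
```

```bash
python3 -m jog '[[[0,0,0],[0,0,-0.0005],-0.1],[[0,0,0],[0,0,-0.001],-0.1],[[0,0,0],[0,0,-0.001],-0.1],[[0,0,0],[0,0,-0.001],-0.1],[[0,0,0],[0,0,-0.001],-0.1],[[0,0,0],[0,0,0],-0.1]]' 40
python3 -m jog '[[[0,0,0],[0,0,0],-0.1],[[0,0,0],[0,0,0],-0.1]]'
```

```text
clock: 22.3
eef_pos: [526.3, 205.1, 125.8]
tcp_rot: [-3.142, -0.0, 0.187]
contact_force: [0.4, 0.1, -1.5]
opening: 0.583
grasp_force: 41.6
clock: 22.5
eef_pos: [526.1, 205.1, 125.6]
tcp_rot: [3.142, 0.0, 0.187]
contact_force: [-0.5, -0.1, -1.8]
opening: 0.582
grasp_force: 41.6
```

The load is 1.5 N, so only the cover is lifted. I'll continue straight up.

```bash
python3 -m jog '[[[0,0,0],[0,0,-0.003],-0.1],[[0,0,0],[0,0,-0.006],-0.1],[[0,0,0],[0,0,-0.01],-0.1],[[0,0,0],[0,0,-0.012],-0.1],[[0,0,0],[0,0,-0.014],-0.1],[[0,0,0],[0,0,-0.014],-0.1],[[0,0,0],[0,0,-0.014],-0.1],[[0,0,0],[0,0,-0.012],-0.1],[[0,0,0],[0,0,-0.01],-0.1],[[0,0,0],[0,0,-0.006],-0.1],[[0,0,0],[0,0,-0.003],-0.1],[[0,0,0],[0,0,0],-0.1]]'
python3 -m jog '[[[0,0,0],[0,0,0],-0.1],[[0,0,0],[0,0,0],-0.1],[[0,0,0],[0,0,0],-0.1],[[0,0,0],[0,0,0],-0.1],[[0,0,0],[0,0,0],-0.1]]'
python3 - <<'E'
from h import *
im=r.grab_frame('side')[:,:,::-1].copy(); cv2.imwrite('pics/s8.png',im)
# white cover blob, expected rows for cover at z~183-196 and flange at z~89
m=(im.min(2)>150); m[:, :215]=0; m[:,330:]=0; m[:60]=0; m[240:]=0
for c in blobs(m,60): print(cv2.boundingRect(c))
print('cover exp',proj('side',[526,156,183]),proj('side',[477,205,190]),proj('side',[575,205,190]),'flange exp',proj('side',[527,165,89]),'post top',proj('side',[527,205,151]),'plug rim',proj('side',[487,205,89]),proj('side',[567,205,89]))
x=int(proj('side',[527,205,151])[0]); print([tuple(im[v,x]) for v in range(140,215,5)])
E
```

```text
clock: 23.7
eef_pos: [526.2, 205.1, 229.8]
tcp_rot: [-3.142, -0.0, 0.187]
contact_force: [-0.6, 0.6, -2.3]
opening: 0.583
grasp_force: 41.7
clock: 24.2
eef_pos: [526.1, 205.1, 229.5]
tcp_rot: [3.142, 0.0, 0.187]
contact_force: [-0.3, 0.1, -1.7]
opening: 0.582
grasp_force: 41.7
(251, 179, 12, 13)
(266, 178, 16, 15)
(272, 139, 14, 14)
cover exp [268.40386498 158.67207082] [244.82950671 149.61523363] [284.14294742 146.46713197] flange exp [268.66157921 191.80434964] post top [265.34677509 162.54611019] plug rim [250.40291622 186.05944898] [280.93907459 183.10615698]
[(np.uint8(51), np.uint8(55), np.uint8(61)), (np.uint8(30), np.uint8(36), np.uint8(45)), (np.uint8(120), np.uint8(124), np.uint8(122)), (np.uint8(104), np.uint8(104), np.uint8(104)), (np.uint8(50), np.uint8(82), np.uint8(130)), (np.uint8(13), np.uint8(23), np.uint8(39)), (np.uint8(15), np.uint8(22), np.uint8(39)), (np.uint8(9), np.uint8(17), np.uint8(37)), (np.uint8(14), np.uint8(23), np.uint8(40)), (np.uint8(42), np.uint8(48), np.uint8(59)), (np.uint8(139), np.uint8(143), np.uint8(143)), (np.uint8(105), np.uint8(106), np.uint8(107)), (np.uint8(106), np.uint8(107), np.uint8(108)), (np.uint8(107), np.uint8(111), np.uint8(110)), (np.uint8(109), np.uint8(112), np.uint8(112))]
```

The image numbers agree: cover bottom at about row 158, post top at about row 163, and the inner lid's flange level on the rim (columns 251–282). I'm handing in.

```bash
python3 -c "
from rig import r
print(r.sign_off())"
```

```text
the job is handed in; nothing more can be done
None
```

I handed the job in at about 24 s with both pucks in the canister, the inner lid seated, and the cover held level at about 187 mm, clear above the post; the hand-in gave no verdict.

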